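# Shield the coil and probe it with the ferrite tuning wand

## Task

Put the aluminium shield can back over the coil on the test oscillator without knocking the coil, setting it down gently and fully onto its round seat, and let go of it. Then take the ferrite tuning wand (red handle) from the tool block and lower it, upright, through the hole in the top of the can into the coil, touching neither can nor coil, until its dark ferrite slug is level with the copper winding. Finish still holding it there, centred, upright, still and touching nothing, so that the frequency can be read; leave the other tools, the solder reel and the tip cleaner alone.

Things in the scene. Friction and masses are not known exactly. Their poses are not given: they have to be found in the camera images.
- oscillator: The test oscillator, fixed: a grey box 120 x 180 x 35 mm with a green readout (3 mm high), a black knob (12 mm high) and a small light on top and two BNC sockets on its -x side. Origin: centre of its underside, on the green cutting mat (mat top 3 mm above the bench). z up, y along its length. The coil stands on top, 40 mm from the middle towards +y.
- coil: The coil, fixed upright on the oscillator: a white plastic tube, 28 mm outer (30 mm over the winding) and 22 mm inner diameter, rim 58 mm above its origin, copper winding from 20 to 50 mm above the origin. Origin: on its axis, level with the oscillator's top face, 38 mm above the bench. z up along the axis. Bore open above; its floor is 7 mm above the origin.
- can_seat (a point): Where the seated can's origin comes: on the coil's axis, level with the oscillator's top face (same point as the coil's origin). Round the coil's foot is the seat, an aluminium boss 38 mm in diameter and 7 mm high, its upper edge tapered to 33 mm; the can goes over it with 1.5 mm to spare all round and rests on the box's top face.
- can: The shield can, loose, about 60 g, standing open end down on the mat: a round aluminium can, 46 mm outer and 41 mm inner diameter, 75 mm high, its top 3 mm thick with a round hole 22 mm in diameter in the middle. Origin: centre of its open lower end; z up along its axis.
- can_hole (a point): Centre of the 22 mm hole, in the plane of the can's top face, 75 mm above the can's origin.
- tool_block: The tool block, fixed: a brown wooden block 56 x 190 x 50 mm with three blind holes 10 mm in diameter and 40 mm deep in a row along its y, 60 mm apart, the middle one at its centre. Origin: centre of its underside, on the mat; z up. The wands and the screwdriver stand in the holes, in any order.
- wand_ferrite: The ferrite tuning wand, loose, about 35 g, upright in one of the block's holes: a round rod 140 mm long. From its tip: dark ferrite slug, diameter 8 mm, 0 to 30 mm; white shaft, 7 mm, 30 to 85 mm; red handle, 14 mm, 85 to 140 mm, to hold it by. Origin: centre of the flat tip (lower end; 10 mm above the block's underside while in the block); z up along the rod.
- wand_brass: The brass tuning wand, not wanted: like the ferrite one but with a brass slug and a yellow handle. Origin: its tip; stands in the block; leave alone.
- screwdriver: A screwdriver standing in the block, 135 mm long, black handle 22 mm in diameter from 75 to 135 mm above its tip, which is its origin; leave alone.
- solder_reel: A steel-coloured solder reel, 54 mm in diameter and 42 mm high, standing on the mat; origin at the centre of its underside; leave alone.
- tip_cleaner: A blue tip-cleaner pot with brass wool, 66 mm in diameter and 42 mm high, standing on the mat; origin at the centre of its underside; leave alone.
Things that resemble listed ones, but are neither listed nor needed, are in the scene too. What is shaped like the can but purple is not meant.

How it is judged:
On the way, in this order (a step that is already met when the one before it is completed fails the run):
1. the can sits fully on its seat over the coil, hole up, and is let go (horizontal distance between can and coil below 0.003 m and z of can in the frame of coil between -0.002 and 0.002 m and angle between can's own z axis and vertical below 0.05 rad and contact force between the fingers and can below 0.05 N), for 0.2 s.
2. the ferrite wand is held above the can's hole, its tip higher than the can's top (z of wand_ferrite in the frame of coil above 0.076 m and horizontal distance between wand_ferrite and coil below 0.02 m and contact force between the fingers and wand_ferrite above 0.3 N).
At the end, for the whole second after the job is handed in: Can on its seat (2 mm in height, 3 mm sideways, 0.05 rad), let go. Ferrite wand held in the fingers, tip within 4 mm of the coil axis and 5 mm of the hole axis, 12 to 28 mm above the coil origin, upright to 0.08 rad, under 10 mm/s, touching neither can, coil nor oscillator (all of step 1 and horizontal distance between wand_ferrite and coil below 0.004 m and horizontal distance between wand_ferrite and can_hole below 0.005 m and z of wand_ferrite in the frame of coil between 0.012 and 0.028 m and angle between wand_ferrite's own z axis and vertical below 0.08 rad and linear speed of wand_ferrite below 0.01 m/s and angular speed of wand_ferrite below 0.1 rad/s and contact force between the fingers and wand_ferrite above 0.5 N and contact force between wand_ferrite and can below 0.05 N and contact force between wand_ferrite and oscillator below 0.05 N and contact force between wand_ferrite and coil below 0.05 N); the arm keeps its last pose, push and grip.
It fails at once if the ferrite wand touches the can, the coil or the oscillator (contact force between wand_ferrite and can above 0.2 N or contact force between wand_ferrite and coil above 0.2 N or contact force between wand_ferrite and oscillator above 0.2 N).
It fails at once if the coil is knocked (over 2 N) by the can or touched so by the fingers (contact force between any of can, the arm, the fingers and coil above 2 N).
It fails at once if the can is dropped (falls at over 0.45 m/s, about 10 mm) instead of set down (contact force between the fingers and can below 0.05 N and linear speed of can above 0.45 m/s).
It fails at once if the brass wand or the screwdriver is pulled up or the reel or tip cleaner is shifted (over 15 mm) (distance of any of wand_brass, screwdriver, solder_reel, tip_cleaner from where it was at the start of the episode above 0.015 m).
It also fails if it takes over 58 s, if anything falls off the work surface, if the arm or the gripper's body presses on something with over 40 N, if the wrist force passes 120 N, or if a joint passes its speed limit or range.

## Robot

A 6-joint arm with a two-finger parallel gripper is mounted at the origin on the work surface. World frame = base frame: x ahead of the robot, y to its left, z up, the work surface at z = 0. Lengths are in m, angles in rad, forces in N, time in s.
With the tool pointing down it reaches from about 0.275 to 0.75 m from the base axis. Payload 10.2 kg.
Tool frame: the origin (TCP) lies at the very end of the fingers, on their centre line; the grasp point (between the pads) lies ctrl.tcp_to_grasp behind it (ctrl.tcp_to_grasp is the distance from the TCP to the grasp point, in m); z points along the fingers, y is the line along which they close (so a half turn about z gives the same grasp; the last joint's range is limited). The gripper opens to 88 mm and grips with 3 to 60 N. Pads are 18 mm wide; open, the fingers measure 123 mm over their backs; the gripper's body (75 mm by 187 mm) begins 45 mm behind the grasp point.
Start: joints at [1.115, 0.313, 1.498, -0, 1.331, -0.223], TCP at [0.121, 0.511, 0.239] pointing down, gripper open.
Joint ranges: [-2.94, 2.94], [-0.97, 2.17], [0.19, 2.56], [-1.23, 4.37], [0.02, 3.11], [-2.88, 2.88]. Speed limits (rad/s): [2.39, 2.39, 3.01, 3.14, 3.14, 3.14].

## Interface

Orientations are given as a 3x3 rotation matrix whose columns are the frame's x, y, z axes.
In Python, from plant import ctrl gives the robot as it stands. The module is installed in compiled form; this text tells all that it offers.
- The arm moves only by the tool apply_moves, never from a script. Its arguments are lists of equal length, an entry for each row: "slide": the shift along the tool's x, y, z in cm, a list of three; "twist": the turn, a rotation vector about the tool's x, y, z in rad, a list of three. A call has exactly 10 rows; each row shifts and turns the commanded pose from where the row before left it, along the tool's axes as they then stand; what a row does not reach is not made up. A row lasts 1/10 s, in which the tool goes at most 50 mm and 8.59 degrees, less where a joint would pass 70% of its speed; a pose out of reach is approached as far as the arm can. A call with a gripper value outside its range is refused whole. "hand" is the opening, from 0 (shut) to 1 (fully open), set as the call begins (left out, the last holds). The fingers move at their own pace and stop on an object; the grip force is fixed at half the most. Time passes only in rows, so rows that do not move let the fingers close, or fill a call up. It gives the time, the measured TCP pose, the force, the opening and the grip force at its end, in the units of the state.
- ctrl.observe(): the state, without advancing time (a new reading comes with each control period).
- ctrl.grab_frame(name): name is "side" or "top"; returns a dict with "color" (480x640x3 uint8, red, green, blue), "z_map" (480x640 float32, m along the optical axis (not along the pixel's ray), 0 where there is no reading), "camera_matrix" (3x3 intrinsics, pixels), "D" ([k1, k2, p1, p2, k3] as OpenCV has them; the pictures are not rectified), "view" (4x4, takes a point from world to camera coordinates). Camera axes: x right, y up, looking along -z (the intrinsics and any distortion apply to the point x, -y, -z); pixel columns grow to the right and rows downward; lengths in m; the calibration is good to about 2 mm. A picture is of the moment at which its call begins.
- ctrl.close_job(): hands the job in; it is judged then, once.
The state is a dict: "t": time; "joint_pos": joint angles; "qd": joint speeds; "effort": joint torques, N m; "tcp_pos": TCP position; "orientation": TCP orientation; "contact_force": force on the tool from outside, world axes, zero at the start; "ft_torque": the same for the moment, N m; "gripper_width": finger opening in m; "grip_force": force on a finger pad.
Only numpy, scipy, OpenCV 4.12 (cv2) and the standard library are available. Lean on these libraries where they do the work, as an engineer would, in place of code of your own. Each camera call takes 0.05 s, during which the arm holds its last target. There are 200 camera calls.

## Working session

There is one attempt and no reset: what is moved stays moved. The work goes in short steps, Python scripts to look and compute and a tool call to move; the robot and the scene stay as the last step left them, time stands still between calls to the robot, and variables do not carry over. Pictures are saved under pics/ and viewed, at most 10 in all, crops included, and the job is handed in when it is done.

Besides the shell and the picture viewer there is one more tool, called by a JSON object that holds its "fn" and its "kwargs", one argument or row to a line. apply_moves: Moves the arm, as the interface text tells. Its arguments: {"type":"object","properties":{"slide":{"type":"array"},"twist":{"type":"array"},"hand":{"type":"number"}},"required":["slide","twist"]}

```bash
mkdir -p pics; cat > h.py <<'E'
import numpy as np, cv2
from plant import ctrl
def grab(name,save=None):
    f=ctrl.grab_frame(name); f={k:(np.array(v) if not isinstance(v,str) else v) for k,v in f.items()}
    if save: cv2.imwrite('pics/'+save,cv2.cvtColor(f['color'],cv2.COLOR_RGB2BGR))
    return f
def ray(f,uv):
    p=cv2.undistortPoints(np.array(uv,float).reshape(-1,1,2),f['camera_matrix'].astype(float),f['D'].astype(float)).reshape(-1,2)
    d=np.c_[p[:,0],-p[:,1],-np.ones(len(p))]; R=f['view'][:3,:3]; t=f['view'][:3,3]
    return -R.T@t, d@R
def plane(f,uv,z):
    o,d=ray(f,uv); return o+d*((z-o[2])/d[:,2])[:,None]
def cloud(f):
    h,w=f['z_map'].shape; v,u=np.mgrid[:h,:w]; o,d=ray(f,np.c_[u.ravel(),v.ravel()])
    return (o+d*f['z_map'].ravel()[:,None]).reshape(h,w,3)
def proj(f,P):
    P=np.atleast_2d(P)@f['view'][:3,:3].T+f['view'][:3,3]
    return cv2.projectPoints(P*[1,-1,-1],np.zeros(3),np.zeros(3),f['camera_matrix'].astype(float),f['D'].astype(float))[0].reshape(-1,2)
E
python3 - <<'E'
from h import *
s=ctrl.observe(); print({k:np.round(v,3).tolist() for k,v in s.items()}, ctrl.tcp_to_grasp)
for n in('top','side'):
    f=grab(n,n+'0.png'); print(n,f['camera_matrix'].round(1).tolist(),f['D'],f['view'].round(3).tolist(),(f['z_map']>0).mean())
E
```

```text
{'t': 0.0, 'joint_pos': [1.115, 0.313, 1.498, -0.0, 1.331, -0.223], 'qd': [-0.0, 0.001, 0.001, -0.001, -0.002, 0.001], 'effort': [-0.002, -40.222, -25.227, 0.069, 0.035, -0.0], 'tcp_pos': [0.121, 0.511, 0.238], 'orientation': [[-0.973, 0.231, -0.001], [0.231, 0.973, -0.001], [0.0, -0.001, -1.0]], 'contact_force': [-0.591, 0.746, 0.724], 'ft_torque': [-0.01, 0.03, 0.006], 'grip_force': 0.0, 'gripper_width': 0.088} 0.0187
top [[479.8, 0.0, 320.7], [0.0, 479.8, 244.5], [0.0, 0.0, 1.0]] [-0.09230397  0.          0.          0.          0.        ] [[-0.001, -1.0, 0.007, 0.125], [0.996, -0.0, 0.094, -0.582], [-0.094, 0.007, 0.996, -1.292], [0.0, 0.0, 0.0, 1.0]] 0.99611328125
side [[551.2, 0.0, 319.3], [0.0, 551.2, 240.1], [0.0, 0.0, 1.0]] [0.03974409 0.         0.         0.         0.        ] [[0.905, -0.426, -0.005, -0.456], [0.268, 0.562, 0.782, -0.304], [-0.33, -0.709, 0.623, -1.048], [0.0, 0.0, 0.0, 1.0]] 0.9960546875
```

View pics/top0.png

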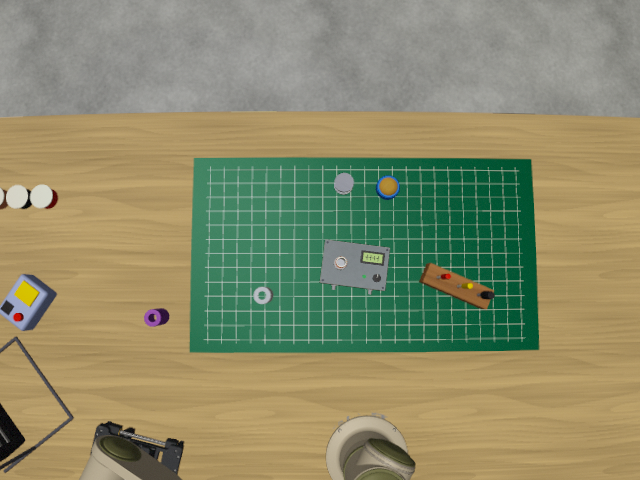

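View pics/side0.png

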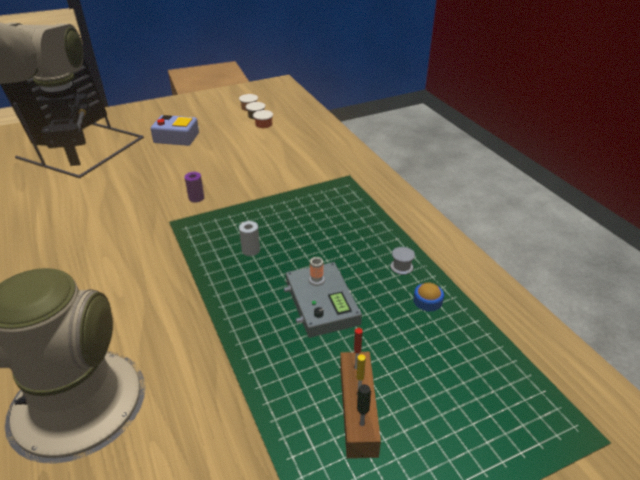

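Top view: the can is the silver ring at (262,296). Lookalikes are the purple can at (155,318) and the reel at (344,183). The coil is at (341,263). The wands are red (446,276), yellow (470,286) and black (487,295). In the side view the can top is at (249,228), the coil rim at (317,262) and the red handle at (358,340).

```bash
cat > m.py <<'E'
from h import *
T=grab('top');S=grab('side')
def tri(a,b):
    o1,d1=ray(T,a);o2,d2=ray(S,b);d1=d1[0];d2=d2[0]
    k=np.linalg.lstsq(np.c_[d1,-d2],o2-o1,rcond=None)[0]
    p,q=o1+k[0]*d1,o2+k[1]*d2; return (p+q)/2,np.linalg.norm(p-q)
for n,f,boxes in(('top',T,dict(can=(262,296,18),coil=(341,263,16),red=(446,276,14),yel=(469,286,12),blk=(487,295,12))),('side',S,dict(can=(249,232,22),coil=(317,268,20),red=(358,340,16),yel=(361,367,14),blk=(364,400,18)))):
    C=cloud(f)
    for k,(u,v,r) in boxes.items():
        c=C[v-r:v+r,u-r:u+r].reshape(-1,3); z=c[:,2]; zt=np.percentile(z,99.5)
        top=c[z>zt-.006]; print(n,k,'ztop %.4f'%zt,len(top),top[:,:2].mean(0).round(4),'mid',((top.max(0)+top.min(0))/2).round(4)[:2],'ext',np.ptp(top,0).round(3))
a=cv2.cvtColor(T['color'],cv2.COLOR_RGB2BGR)[225:325,225:505];b=cv2.cvtColor(S['color'],cv2.COLOR_RGB2BGR)[210:430,220:420]
a=cv2.resize(a,None,fx=2.8,fy=2.8,interpolation=2); b=cv2.resize(b[:150],None,fx=2,fy=2)
o=np.zeros((590,790,3),np.uint8);o[:a.shape[0],:a.shape[1]]=a[:, :790];o[285:585,:400]=b
b2=cv2.resize(cv2.cvtColor(S['color'],cv2.COLOR_RGB2BGR)[320:470,320:515],None,fx=2,fy=2);o[285:585,400:790]=b2
cv2.imwrite('pics/crop1.png',o)
E
python3 m.py
```

```text
top can ztop 0.0831 119 [0.4433 0.277 ] mid [0.4441 0.2183] ext [0.042 0.168 1.263]
top coil ztop 1.3404 7 [0.4579 0.134 ] mid [0.4579 0.134 ] ext [0. 0. 0.]
top red ztop 1.3404 6 [0.4579 0.134 ] mid [0.4579 0.134 ] ext [0. 0. 0.]
top yel ztop 0.1554 22 [ 0.4653 -0.2292] mid [ 0.4644 -0.0595] ext [0.013 0.387 1.191]
top blk ztop 0.3015 3 [0.4579 0.134 ] mid [0.4579 0.134 ] ext [0. 0. 0.]
side can ztop 0.0797 142 [0.4336 0.2405] mid [ 0.3072 -0.2316] ext [0.318 1.068 0.815]
side coil ztop 0.0967 62 [ 0.494  -0.0101] mid [ 0.347 -0.34 ] ext [0.397 0.852 0.798]
side red ztop 0.8887 7 [ 0.1483 -0.7658] mid [ 0.1483 -0.7658] ext [0. 0. 0.]
side yel ztop 0.1542 52 [ 0.4547 -0.2671] mid [ 0.3112 -0.5027] ext [0.326 0.526 0.74 ]
side blk ztop 0.1504 108 [ 0.429  -0.3231] mid [ 0.3002 -0.529 ] ext [0.304 0.474 0.744]
```

View pics/crop1.png

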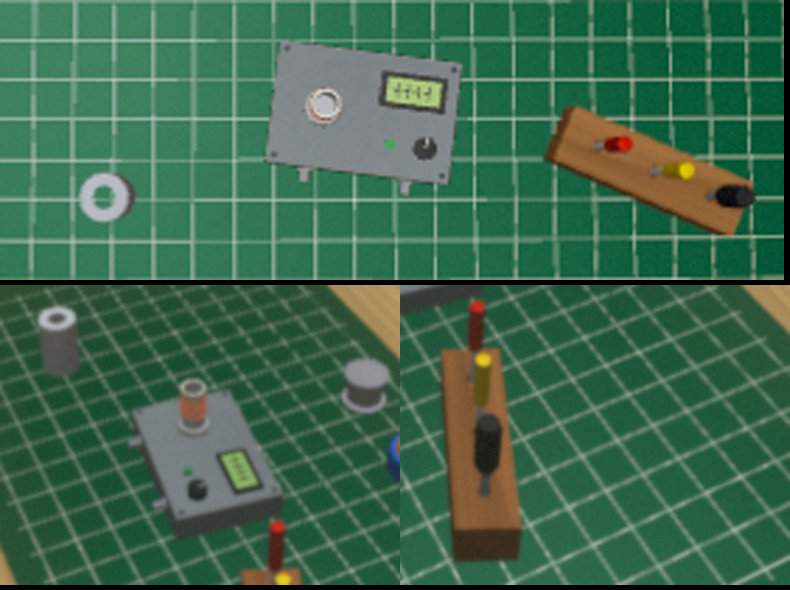

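The crop confirms the choices: the silver can with the hole, the open copper coil on the box, and the red-handled wand in the block's first hole. Next I refine the centres with contours in both views.

```bash
cat > m2.py <<'E'
from h import *
T=grab('top');S=grab('side')
def tri(a,b):
    o1,d1=ray(T,a);o2,d2=ray(S,b);d1=d1[0];d2=d2[0]
    k=np.linalg.lstsq(np.c_[d1,-d2],o2-o1,rcond=None)[0]
    p,q=o1+k[0]*d1,o2+k[1]*d2; return (p+q)/2,q-p
def blob(f,mask,near,K=1):
    n,l,st,c=cv2.connectedComponentsWithStats(mask.astype(np.uint8))
    i=min((i for i in range(1,n) if st[i,4]>8),key=lambda i:np.hypot(*(c[i]-near))); 
    cs,_=cv2.findContours((l==i).astype(np.uint8),cv2.RETR_EXTERNAL,cv2.CHAIN_APPROX_NONE)
    return c[i],st[i],max(cs,key=len)[:,0],l==i
R=[];
def depthpts(f,u,v,r,zlo,zhi):
    C=cloud(f); w=np.zeros(f['z_map'].shape,bool); w[v-r:v+r,u-r:u+r]=1
    m=w&(f['z_map']>0)&(C[...,2]>zlo)&(C[...,2]<zhi); P=C[m]; 
    return P,m
def circ(P):
    A=np.c_[2*P[:,:2],np.ones(len(P))];x=np.linalg.lstsq(A,(P[:,:2]**2).sum(1),rcond=None)[0];return x[:2],np.sqrt(x[2]+x[0]**2+x[1]**2)
for n,f,B in(('top',T,dict(can=(262,296,18),coil=(341,263,14),red=(446,276,14),yel=(469,286,12))),('side',S,dict(can=(249,232,22),coil=(317,268,16),red=(358,340,16),yel=(361,367,14)))):
    hsv=cv2.cvtColor(f['color'],cv2.COLOR_RGB2HSV)
    for k,(u,v,r) in B.items():
        P,m=depthpts(f,u,v,r,.06,.2); zt=np.percentile(P[:,2],95); top=P[P[:,2]>zt-.004]
        print(n,k,len(P),'z95 %.4f'%zt,'med %.4f'%np.median(top[:,2]),'n',len(top),'mean',top.mean(0).round(4),'ext',np.ptp(top,0).round(3))
# can top face: bright
g=lambda f:cv2.cvtColor(f['color'],cv2.COLOR_RGB2GRAY)
def ell(f,u,v,r,th,K=6):
    c=cv2.resize(g(f)[v-r:v+r,u-r:u+r],None,fx=K,fy=K,interpolation=cv2.INTER_CUBIC)
    sat=cv2.resize(cv2.cvtColor(f['color'],cv2.COLOR_RGB2HSV)[v-r:v+r,u-r:u+r,1],None,fx=K,fy=K,interpolation=cv2.INTER_CUBIC)
    m=((c>th)&(sat<70)).astype(np.uint8)
    cs,_=cv2.findContours(m,cv2.RETR_EXTERNAL,cv2.CHAIN_APPROX_NONE); q=max(cs,key=cv2.contourArea)[:,0]
    return (q+.5)/K-.5+[u-r,v-r]
gt=g(T);gs=g(S)
print(gt[283:310:2,248:278:2]); print(gs[218:262:3,236:264:2])
E
python3 m2.py
```

```text
top can 192 z95 0.0816 med 0.0796 n 95 mean [0.446  0.2806 0.0798] ext [0.042 0.042 0.006]
top coil 59 z95 0.0980 med 0.0963 n 24 mean [0.531  0.0737 0.0965] ext [0.024 0.026 0.005]
top red 68 z95 0.1562 med 0.1552 n 16 mean [ 0.4905 -0.1894  0.1551] ext [0.01  0.013 0.006]
top yel 77 z95 0.1552 med 0.1537 n 17 mean [ 0.466  -0.2465  0.1539] ext [0.01  0.014 0.005]
side can 249 z95 0.0793 med 0.0772 n 118 mean [0.4438 0.2774 0.0774] ext [0.043 0.049 0.007]
side coil 235 z95 0.0950 med 0.0939 n 51 mean [0.5311 0.0712 0.0939] ext [0.028 0.027 0.006]
side red 199 z95 0.1527 med 0.1519 n 46 mean [ 0.489  -0.1973  0.1517] ext [0.032 0.058 0.006]
side yel 228 z95 0.1530 med 0.1521 n 47 mean [ 0.4669 -0.247   0.1521] ext [0.013 0.015 0.006]
[[104 127 104 102 102 104 105 103 130 116 102 104 103 101 104]
 [100 126 102 104 103 100 103 104 128 117 102 104 102 101 103]
 [103 129 102 103 104 146 173 186 168 112  97 103 102 102 103]
 [102 148 102 101 173 189 187 185 185 187 130  81 104 102 102]
 [100 149 102 152 186 188 158 132 177 188 185 105  86 103 102]
 [100 146 102 171 188 158 102 102 128 182
[... 712 characters left out ...]
9 179 186 131  86  88  96 144 189 176 100  90  81]
 [ 83  90 138 172 181 179 176 180 177 144  95  70  59  60]
 [ 82  97  88  90  94 100 100  97  82  74  79  72  61  62]
 [ 58  59  74  83  81  85  81  80  83  78  78  80  79  83]
 [ 59  60  73  84  83  84  82  81  79  80  77  82 100  63]
 [ 69  75  76  85  79  82  82  80  81  78  75  72  72 101]
 [ 72  62  65  79  82  85  84  79  79  80  78  75  70  86]
 [ 61  59  58  77  83  81  83  84  80  81  79  76  79  70]
 [ 56  61  61  82  83  76  82  80  82  80  75  72  63  55]
 [ 91  81  71  71  73  81  82  78  83  74  69  60  54  56]
 [ 90  63  54  55  61  58  60  61  85  90  57  68  84  87]
 [ 85  89  61  59  53  63  72  83  80 100  97  64  60  56]]
```

```bash
sed -i '/^for n,f,B/,/^        print/d;/^print(gt/d' m2.py; cat > m3.py <<'E'
from m2 import *
def cen(f,u,v,r,th,z):
    q=ell(f,u,v,r,th); P=plane(f,q,z); hull=cv2.convexHull(P[:,:2].astype(np.float32))[:,0]
    c,rad=circ(P); (x,y),_,_=cv2.fitEllipse((P[:,:2]*1e4).astype(np.float32)); 
    pc=proj(f,[[x/1e4,y/1e4,z]]); return np.array([x,y])/1e4,c,rad,pc
a=cen(T,262,296,16,150,.078);b=cen(S,249,228,16,135,.078)
print('can',a[:3],b[:3],tri(a[3],b[3]))
a=cen(T,341,263,9,185,.096);b=cen(S,317,262,11,150,.096)
print('coil rim',a[:3],b[:3],tri(a[3],b[3]))
# red caps: hsv
for name,hl,near in(('red',0,((446,276),(358,332))),('yel',28,((469,286),(361,358)))):
    pc=[]
    for f,nr in((T,near[0]),(S,near[1])):
        h=cv2.cvtColor(f['color'],cv2.COLOR_RGB2HSV); u,v=nr;r=14
        w=np.zeros(h.shape[:2],bool);w[v-r:v+r,u-r:u+r]=1
        d=np.abs(((h[...,0].astype(int)-hl+90)%180)-90); m=w&(d<9)&(h[...,1]>150)&(h[...,2]>60)
        br=m&(h[...,2]>.85*h[...,2][m].max()); c,st,q,_=blob(f,br,nr)
        # contour midpoint in plane
        pc.append(c[None]); print(name,c.round(2),st.tolist(),plane(f,c,.153).round(4))
    print('  tri',tri(*pc))
# box top by depth in both views
for n,f in(('top',T),('side',S)):
    C=cloud(f); h=cv2.cvtColor(f['color'],cv2.COLOR_RGB2HSV)
    w=(np.abs(C[...,0]-.52)<.1)&(np.abs(C[...,1]-.035)<.13)
    m=(w&(C[...,2]>.03)&(C[...,2]<.13)).astype(np.uint8); 
    P=C[(m>0)&(np.abs(C[...,2]-.038)<.004)]; print(n,'boxz',np.median(P[:,2]))
    m=(w&(C[...,2]>.028)&(C[...,2]<.044)).astype(np.uint8); m=cv2.morphologyEx(m,cv2.MORPH_CLOSE,np.ones((15,15)))
    cs,_=cv2.findContours(m,0,cv2.CHAIN_APPROX_NONE); q=max(cs,key=cv2.contourArea)[:,0]
    P=plane(f,q,.038)[:,:2]; (c,sz,an)=cv2.minAreaRect((P*1e3).astype(np.float32)); bx=cv2.boxPoints((c,sz,an))
    e=[bx[1]-bx[0],bx[2]-bx[1]]; e=max(e,key=np.linalg.norm); e=e/np.linalg.norm(e); e=e*np.sign(e[1])
    print(n,'box',np.round(c,1),np.round(sz,1),'ydir',e.round(3),'coil',(np.array(c)+40*e).round(1))
E
python3 m3.py
```

```text
can (array([0.44457998, 0.28458115]), array([0.44459492, 0.28610817]), np.float64(0.02448299033549138)) (array([0.44423232, 0.28065945]), array([0.44422743, 0.28066364]), np.float64(0.022872186285651123)) (array([0.44495903, 0.28481635, 0.07490179]), array([ 8.22995258e-04, -2.63828519e-04, -4.01404726e-05]))
coil rim (array([0.52734194, 0.07429882]), array([0.52736723, 0.07416576]), np.float64(0.010082990083408962)) (array([0.52154458, 0.07932164]), array([0.5229788 , 0.07830205]), np.float64(0.0040650972508916)) (array([0.52383799, 0.07567862, 0.09849322]), array([-0.00670202,  0.00249656, -0.00049391]))
red [447.9  275.95] [446, 274, 5, 5, 20] [[ 0.4911 -0.1915  0.153 ]]
red [358.38 330.43] [356, 329, 6, 4, 21] [[ 0.4915 -0.1913  0.153 ]]
  tri (array([ 0.49126104, -0.19146695,  0.15319893]), array([ 2.41944477e-04, -1.00553414e-04,  3.43417678e-05]))
yel [469.91 285.43] [468, 283, 5, 6, 23] [[ 0.4673 -0.2468  0.153 ]]
yel [361.17 356.9 ] [358, 355, 7, 5, 29] [[ 0.4675 -0.2456  0.153 ]]
  tri (array([ 0.46713971, -0.24641105,  0.15403048]), array([-2.30223110e-04,  9.54073469e-05, -3.24178790e-05]))
top boxz 0.038075643595899544
top box [519.4  33.7] [179.8 132.6] ydir [0.125 0.992] coil [524.4  73.4]
side boxz 0.03734247450966788
side box [523.3  26.6] [187.2 121.6] ydir [0.13  0.992] coil [528.5  66.3]
```

```bash
cat > m4.py <<'E'
from m2 import *
np.set_printoptions(linewidth=200)
print(gt[253:273,331:352]); print(gs[252:290:1,305:330:1])
print(gt[285:309,250:275])
def fit(f,u,v,r,th,z,r0):
    q=ell(f,u,v,r,th); P=plane(f,q,z); c,rad=circ(P)
    for _ in range(5):
        d=np.abs(np.hypot(*(P[:,:2]-c).T)-rad); k=d<max(.0012,np.percentile(d,60)); c,rad=circ(P[k])
    return c.round(4),rad.round(4)
for th in(130,150,165): print('can top',th,fit(T,262,296,16,th,.078,.023),'side',fit(S,249,228,16,th,.078,.023))
h=cv2.cvtColor(T['color'],cv2.COLOR_RGB2HSV); m=((h[...,1]<60)&(h[...,2]>80)).astype(np.uint8); w=np.zeros_like(m); w[230:300,310:400]=1
m=cv2.morphologyEx(m*w,cv2.MORPH_CLOSE,np.ones((19,19)));m=cv2.morphologyEx(m,cv2.MORPH_OPEN,np.ones((19,19)))
cs,_=cv2.findContours(m,0,cv2.CHAIN_APPROX_NONE);q=max(cs,key=cv2.contourArea)[:,0]
c,sz,an=cv2.minAreaRect((plane(T,q,.038)[:,:2]*1e3).astype(np.float32)); bx=cv2.boxPoints((c,sz,an))
print(c,sz,an,bx.round(1).tolist())
E
python3 m4.py
```

```text
[[134 132 133 131 132 133 132 135 133 132 132 130 130 130 133 132 132 132 131 131 129]
 [133 133 132 133 131 132 132 132 132 132 130 130 131 130 129 132 130 131 130 129 129]
 [134 132 133 132 133 132 132 132 133 132 132 129 128 129 129 131 130 131 131 130 131]
 [133 134 134 132 132 131 133 137 138 119 149 154 138 133 132 132 132 131 130 130 133]
 [132 134 133 134 134 139 153 185 211 204 200 203 195 163 136 132 131 133 132 133 132]
 [134 135 134 134 138 170 182 206 167 110  94  89 116 203 161 133 134 132 133 132 131]
 [132 134 134 138 163 138 202 159 163 183 172 134  99 110 201 157 132 131 133 134 133]
 [134 134 135 152 170 186 178 185 187 187 188 188 159 114 156 166 141 132 132 131 131]
 [134 134 134 161 163 191 189 185 186 185 184 185 186 146 160 168 136 130 132 132 132]
 [133 135 136 167 154 187 189 187 187 186 186 187 186 160 147 181 142 129 131 133 132]
 [135 134 137 170 163 167 190 187 185 184 185 185 185 160 191 159 128 129 132 133 133]
 [134 134 113 156 161 126 203 174 183 188 187 187 188 171 206 163 127 131 132 134 133]
 [133 135 136 147 179 144 161 207 196 188 189 190 200 21
[... 6893 characters left out ...]
01 101 101 100  99 100 100 101]
 [126 125  99  98 100  99 100  99 100  99  98  99  99  99 130 121 100 100 101 102  99 100  99 100 100]]
can top 130 (array([0.4439, 0.2852]), np.float64(0.0265)) side (array([0.4441, 0.2804]), np.float64(0.0231))
can top 150 (array([0.4442, 0.2807]), np.float64(0.0224)) side (array([0.4442, 0.2806]), np.float64(0.0217))
can top 165 (array([0.4441, 0.2802]), np.float64(0.0214)) side (array([0.4443, 0.2809]), np.float64(0.0204))
(530.841064453125, 26.982147216796875) (204.74916076660156, 180.19064331054688) 89.86678314208984 [[440.5, -75.19999694824219], [620.7000122070312, -75.5999984741211], [621.2000122070312, 129.10000610351562], [441.0, 129.60000610351562]]
```

```bash
cat > m5.py <<'E'
from m2 import *
print('rim top',plane(T,[341.0,261.5],.096),'side',plane(S,[316.6,261.],.096),tri([[341.0,261.5]],[[316.6,261.]]))
# bright ring weighted fit (top)
v,u=np.mgrid[255:269,334:349]; G=gt[255:269,334:349]; k=G>197; P=plane(T,np.c_[u[k],v[k]],.096); print('ring fit',circ(P))
k=(gs[254:268,307:326]>127); v,u=np.mgrid[254:268,307:326]; k&=(np.hypot(u-316.6,(v-261)*1.5)<8); P=plane(S,np.c_[u[k],v[k]],.096); print('side ring',circ(P))
# saturation ring in both: box mask
h=cv2.cvtColor(T['color'],cv2.COLOR_RGB2HSV); m=(h[...,1]<60).astype(np.uint8); w=np.zeros_like(m); w[232:298,312:396]=1; m=m*w
m=cv2.morphologyEx(m,cv2.MORPH_OPEN,np.ones((9,9))); cs,_=cv2.findContours(m,0,cv2.CHAIN_APPROX_NONE); q=cv2.convexHull(max(cs,key=cv2.contourArea))[:,0]
c,sz,an=cv2.minAreaRect((plane(T,q,.038)[:,:2]*1e3).astype(np.float32)); bx=cv2.boxPoints((c,sz,an)); print(c,sz,an)
e=np.array([.125,.992]); print('coil from box',np.array(c)+40*e)
# block direction
d=np.array([.0241,.0549]);print('block yaw dir',d/np.linalg.norm(d))
E
python3 m5.py
```

```text
rim top [[0.53092112 0.07242694 0.096     ]] side [[0.53176623 0.07175993 0.096     ]] (array([0.53141855, 0.07222657, 0.09569485]), array([ 9.54682590e-04, -3.66857880e-04,  7.41930246e-05]))
ring fit (array([0.53101764, 0.07266364]), np.float64(0.012039365768855092))
side ring (array([0.53055634, 0.07228885]), np.float64(0.012118234873506087))
(524.9255981445312, 33.03130340576172) (179.42787170410156, 120.79827880859375) 82.60484313964844
coil from box [529.92559814  72.71130341]
block yaw dir [0.40195596 0.915659  ]
```

Can (0.444, 0.281, top 0.078), coil (0.531, 0.0725, rim 0.096) and red wand (0.491, -0.1915, top 0.153) agree between the two views. First I turn the tool so that its y is world x and its x is world y.

{"fn": "apply_moves", "kwargs": {
  "slide": [
    [0, 0, 0],
    [0, 0, 0],
    [0, 0, 0],
    [0, 0, 0],
    [0, 0, 0],
    [0, 0, 0],
    [0, 0, 0],
    [0, 0, 0],
    [0, 0, 0],
    [0, 0, 0]
  ],
  "twist": [
    [0, 0, 0.1486],
    [0, 0, 0.1486],
    [0, 0, 0.1486],
    [0, 0, 0.1486],
    [0, 0, 0.1486],
    [0, 0, 0.1486],
    [0, 0, 0.1486],
    [0, 0, 0.1486],
    [0, 0, 0.1486],
    [0, 0, 0]
  ],
  "hand": 1
}}

```text
t: 1.6
tcp_pos: [0.1211, 0.5108, 0.2387]
orientation: [[0.001, 1.0, -0.0], [1.0, -0.001, -0.0], [-0.0, -0.0, -1.0]]
contact_force: [0.4, 0.8, -0.2]
gripper_width: 0.0881
grip_force: 0.0
```

{"fn": "apply_moves", "kwargs": {
  "slide": [
    [-2.3, 3.2, 0.5],
    [-2.3, 3.2, 0.5],
    [-2.3, 3.2, 0.5],
    [-2.3, 3.2, 0.5],
    [-2.3, 3.2, 0.5],
    [-2.3, 3.2, 0.5],
    [-2.3, 3.2, 0.5],
    [-2.3, 3.2, 0.5],
    [-2.3, 3.2, 0.5],
    [-2.3, 3.2, 0.5]
  ],
  "twist": [
    [0, 0, 0],
    [0, 0, 0],
    [0, 0, 0],
    [0, 0, 0],
    [0, 0, 0],
    [0, 0, 0],
    [0, 0, 0],
    [0, 0, 0],
    [0, 0, 0],
    [0, 0, 0]
  ]
}}

```text
t: 2.6
tcp_pos: [0.4425, 0.2799, 0.1886]
orientation: [[-0.005, 1.0, 0.0], [1.0, 0.005, 0.0], [0.0, 0.0, -1.0]]
contact_force: [-0.6, 1.2, 0.1]
gripper_width: 0.0876
grip_force: 0.0
```

{"fn": "apply_moves", "kwargs": {
  "slide": [
    [0, 0.2, 0],
    [0, 0, 0],
    [0, 0, 0],
    [0, 0, 0],
    [0, 0, 0],
    [0, 0, 0],
    [0, 0, 0],
    [0, 0, 0],
    [0, 0, 0],
    [0, 0, 0]
  ],
  "twist": [
    [0, 0, 0],
    [0, 0, 0],
    [0, 0, 0],
    [0, 0, 0],
    [0, 0, 0],
    [0, 0, 0],
    [0, 0, 0],
    [0, 0, 0],
    [0, 0, 0],
    [0, 0, 0]
  ]
}}

```text
t: 3.6
tcp_pos: [0.4433, 0.281, 0.1887]
orientation: [[-0.001, 1.0, 0.0], [1.0, 0.001, -0.0], [-0.0, 0.0, -1.0]]
contact_force: [0.3, -0.0, -0.3]
gripper_width: 0.0877
grip_force: 0.0
```

{"fn": "apply_moves", "kwargs": {
  "slide": [
    [0, 0.1, 1.7],
    [0, 0, 1.7],
    [0, 0, 1.7],
    [0, 0, 1.7],
    [0, 0, 1.7],
    [0, 0, 1.7],
    [0, 0, 1.7],
    [0, 0, 1.7],
    [0, 0, 1.7],
    [0, 0, 0]
  ],
  "twist": [
    [0, 0, 0],
    [0, 0, 0],
    [0, 0, 0],
    [0, 0, 0],
    [0, 0, 0],
    [0, 0, 0],
    [0, 0, 0],
    [0, 0, 0],
    [0, 0, 0],
    [0, 0, 0]
  ]
}}

```text
t: 4.6
tcp_pos: [0.4433, 0.2806, 0.034]
orientation: [[-0.0, 1.0, -0.003], [1.0, 0.0, -0.001], [-0.001, -0.003, -1.0]]
contact_force: [-0.7, -0.1, 0.6]
gripper_width: 0.088
grip_force: 0.0
```

{"fn": "apply_moves", "kwargs": {
  "slide": [
    [0, 0, 0],
    [0, 0, 0],
    [0, 0, 0],
    [0, 0, 0],
    [0, 0, 0],
    [0, 0, 0],
    [0, 0, 0],
    [0, 0, 0],
    [0, 0, 0],
    [0, 0, 0]
  ],
  "twist": [
    [0, 0, 0],
    [0, 0, 0],
    [0, 0, 0],
    [0, 0, 0],
    [0, 0, 0],
    [0, 0, 0],
    [0, 0, 0],
    [0, 0, 0],
    [0, 0, 0],
    [0, 0, 0]
  ],
  "hand": 0.3
}}

```text
t: 5.6
tcp_pos: [0.4444, 0.2811, 0.0359]
orientation: [[-0.001, 1.0, 0.0], [1.0, 0.001, 0.0], [0.0, 0.0, -1.0]]
contact_force: [-0.9, -1.4, 5.4]
gripper_width: 0.045
grip_force: 30.0
```

{"fn": "apply_moves", "kwargs": {
  "slide": [
    [0, 0, -0.5],
    [0, 0, -1.2],
    [0, 0, -1.4],
    [0, 0, -1.4],
    [0, 0, -1.4],
    [0, 0, -1.4],
    [0, 0, -1.4],
    [0, 0, -1.4],
    [0, 0, -1.4],
    [0, 0, 0]
  ],
  "twist": [
    [0, 0, 0],
    [0, 0, 0],
    [0, 0, 0],
    [0, 0, 0],
    [0, 0, 0],
    [0, 0, 0],
    [0, 0, 0],
    [0, 0, 0],
    [0, 0, 0],
    [0, 0, 0]
  ]
}}

```text
t: 6.6
tcp_pos: [0.445, 0.2813, 0.1529]
orientation: [[-0.001, 1.0, 0.004], [1.0, 0.001, 0.001], [0.001, 0.004, -1.0]]
contact_force: [0.4, 0.2, -1.0]
gripper_width: 0.0445
grip_force: 30.0
```

{"fn": "apply_moves", "kwargs": {
  "slide": [
    [-1.4, 0.6, 0],
    [-2, 0.9, 0],
    [-2.5, 1.0, 0],
    [-2.5, 1.0, 0],
    [-2.5, 1.0, 0],
    [-2.5, 1.0, 0],
    [-2.5, 1.0, 0],
    [-2.5, 1.0, 0],
    [-1.5, 0.7, 0],
    [-0.6, 0.2, 0]
  ],
  "twist": [
    [0, 0, 0],
    [0, 0, 0],
    [0, 0, 0],
    [0, 0, 0],
    [0, 0, 0],
    [0, 0, 0],
    [0, 0, 0],
    [0, 0, 0],
    [0, 0, 0],
    [0, 0, 0]
  ]
}}

```text
t: 7.6
tcp_pos: [0.5287, 0.0744, 0.1502]
orientation: [[0.001, 1.0, -0.001], [1.0, -0.001, -0.0], [-0.0, -0.001, -1.0]]
contact_force: [-0.6, 0.4, -0.6]
gripper_width: 0.0447
grip_force: 30.0
```

{"fn": "apply_moves", "kwargs": {
  "slide": [
    [-0.3, 0.2, 0],
    [0, 0, 0],
    [0, 0, 0],
    [0, 0, 0],
    [0, 0, 0],
    [0, 0, 0],
    [0, 0, 0],
    [0, 0, 0],
    [0, 0, 0],
    [0, 0, 0]
  ],
  "twist": [
    [0, 0, 0],
    [0, 0, 0],
    [0, 0, 0],
    [0, 0, 0],
    [0, 0, 0],
    [0, 0, 0],
    [0, 0, 0],
    [0, 0, 0],
    [0, 0, 0],
    [0, 0, 0]
  ]
}}

```text
t: 8.6
tcp_pos: [0.5304, 0.0731, 0.1507]
orientation: [[-0.001, 1.0, 0.0], [1.0, 0.001, -0.0], [-0.0, 0.0, -1.0]]
contact_force: [-0.3, 0.6, -1.6]
gripper_width: 0.0449
grip_force: 30.0
```

```bash
python3 - <<'E'
from h import *
T=grab('top','t1.png');S=grab('side','s1.png')
a=cv2.imread('pics/t1.png')[225:305,300:400];b=cv2.imread('pics/s1.png')[190:310,260:380]
o=np.zeros((480,800,3),np.uint8);a=cv2.resize(a,(400,320),interpolation=2);o[:320,:400]=a;o[:400,400:]=cv2.resize(b,(400,400),interpolation=2)
cv2.imwrite('pics/c1.png',o); print(np.round(ctrl.observe()['tcp_pos'],4))
E
```

```text
[0.5304 0.0731 0.1507]
```

View pics/c1.png

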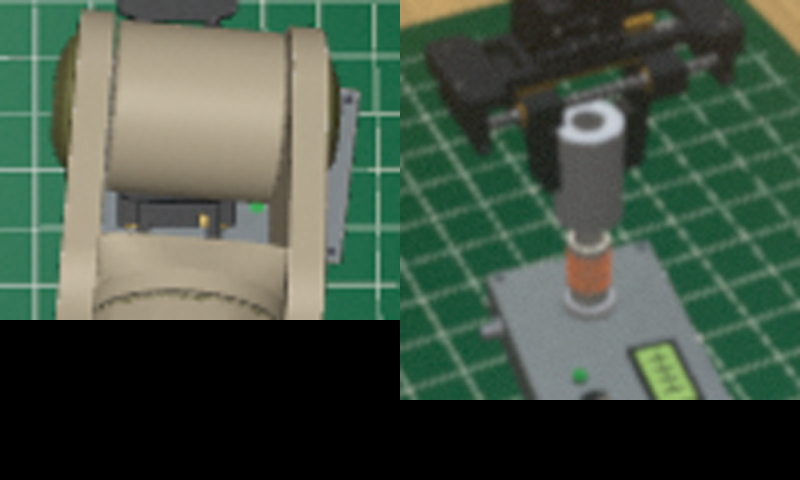

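```bash
cat > m6.py <<'E'
from m2 import *
z=ctrl.observe()['tcp_pos'][2]-.0329+.075
u,v=proj(S,[[.5304,.0731,z]])[0].round().astype(int);print(u,v)
for th in(120,135,150):
    q=ell(S,u,v,14,th);P=plane(S,q,z);(x,y),(a,b),_=cv2.fitEllipse((P[:,:2]*1e4).astype(np.float32));print(th,x/1e4,y/1e4,a/1e4,b/1e4)
# can sides vs coil: midlines per row via intensity edges
for rows,zz,r in((range(254,262),None,0),(range(266,276),None,0)):
    for w in rows: print(w,S['color'][w,300:334].astype(int).sum(1).tolist())
E
python3 m6.py
```

```text
315 226
120 0.53278984375 0.06949068603515625 0.03921042785644531 0.048197409057617185
135 0.532811572265625 0.06953699340820313 0.037945404052734374 0.046160205078125
150 0.53296259765625 0.06958680419921875 0.036637521362304686 0.0442264892578125
254 [169, 169, 183, 256, 327, 342, 280, 266, 262, 265, 258, 265, 255, 265, 255, 253, 254, 254, 259, 248, 250, 250, 252, 243, 247, 240, 221, 186, 167, 159, 165, 170, 157, 162]
255 [169, 178, 204, 248, 322, 352, 343, 297, 265, 265, 266, 262, 254, 262, 252, 259, 266, 250, 245, 264, 246, 247, 249, 245, 241, 234, 196, 177, 162, 163, 167, 167, 168, 161]
256 [240, 249, 250, 276, 301, 332, 369, 343, 278, 260, 262, 263, 255, 268, 262, 255, 253, 261, 266, 246, 251, 256, 242, 254, 242, 229, 199, 172, 175, 166, 177, 168, 166, 164]
257 [281, 276, 244, 261, 235, 262, 309, 332, 285, 251, 247, 263, 260, 258, 255, 258, 263, 256, 259, 261, 253, 246, 244, 233, 245, 225, 205, 181, 164, 168, 170, 186, 188, 208]
258 [259, 219, 192, 200, 174, 196, 251, 286, 253, 248, 276, 304, 273, 263, 260, 263, 258, 250, 249, 260, 258, 260, 254, 216, 223, 251, 254, 217, 190, 2
[... 1598 characters left out ...]

272 [413, 406, 406, 407, 414, 405, 409, 412, 410, 404, 366, 331, 317, 317, 319, 316, 308, 318, 312, 318, 322, 330, 352, 380, 397, 404, 409, 402, 400, 394, 400, 396, 389, 398]
273 [413, 416, 414, 411, 394, 411, 415, 410, 405, 391, 359, 325, 315, 312, 322, 314, 317, 313, 311, 318, 316, 324, 345, 375, 398, 404, 405, 403, 401, 409, 396, 398, 400, 393]
274 [410, 406, 411, 403, 409, 406, 402, 406, 405, 391, 363, 324, 314, 309, 316, 311, 319, 310, 313, 311, 321, 325, 358, 387, 392, 409, 400, 397, 403, 401, 396, 396, 396, 393]
275 [413, 404, 404, 409, 410, 406, 406, 409, 404, 392, 360, 321, 312, 317, 315, 312, 321, 304, 309, 321, 322, 343, 371, 394, 402, 398, 403, 401, 407, 395, 396, 397, 392, 398]
```

```bash
cat > m7.py <<'E'
from m2 import *
for z in(.06,.08,.118,.15,.193): print(z,proj(S,[[.531,.0725,z],[.5304,.0731,z],[.5444,.0731-.0,z]]).round(2).tolist())
h=cv2.cvtColor(S['color'],cv2.COLOR_RGB2HSV)
for w in list(range(218,232,2))+list(range(232,258,3)): print(w,h[w,300:334,1].tolist())
E
python3 m7.py
```

```text
0.06 [[316.27, 273.07], [315.92, 272.99], [321.55, 271.2]]
0.08 [[316.2, 266.36], [315.84, 266.28], [321.53, 264.5]]
0.118 [[316.06, 253.24], [315.7, 253.16], [321.5, 251.39]]
0.15 [[315.94, 241.78], [315.57, 241.7], [321.47, 239.95]]
0.193 [[315.77, 225.76], [315.39, 225.68], [321.43, 223.95]]
218 [49, 48, 17, 13, 5, 13, 38, 76, 103, 98, 67, 32, 23, 18, 16, 8, 14, 6, 6, 9, 12, 10, 31, 24, 25, 27, 34, 21, 47, 47, 45, 41, 42, 68]
220 [14, 14, 17, 18, 19, 19, 10, 14, 38, 17, 6, 3, 0, 8, 5, 13, 12, 14, 14, 14, 13, 21, 37, 38, 30, 23, 23, 24, 22, 38, 33, 35, 50, 52]
222 [15, 24, 20, 22, 19, 30, 37, 6, 33, 9, 13, 15, 14, 15, 13, 14, 14, 15, 15, 16, 16, 14, 16, 16, 12, 12, 10, 11, 12, 25, 19, 28, 37, 58]
224 [30, 41, 36, 27, 31, 40, 12, 25, 11, 15, 17, 13, 9, 7, 7, 3, 5, 7, 2, 10, 12, 12, 14, 15, 17, 16, 12, 3, 10, 6, 32, 50, 46, 28]
226 [29, 38, 44, 38, 46, 44, 80, 29, 10, 17, 13, 7, 10, 11, 12, 9, 12, 17, 14, 16, 4, 13, 15, 14, 16, 15, 14, 13, 22, 51, 38, 36, 45, 41]
228 [48, 46, 48, 40, 55, 49, 13, 13, 9, 16, 13, 16, 13, 6, 4, 5, 5, 2, 4, 7, 11, 15, 17, 16, 16, 17, 10, 9, 50, 75, 29, 15
[... 662 characters left out ...]
130, 152]
244 [113, 66, 46, 59, 29, 34, 7, 29, 12, 9, 9, 6, 6, 11, 8, 6, 6, 11, 11, 12, 15, 15, 9, 9, 10, 18, 40, 103, 156, 163, 138, 118, 109, 99]
247 [40, 73, 121, 122, 96, 73, 31, 18, 13, 3, 9, 9, 14, 11, 6, 6, 9, 6, 12, 6, 9, 6, 3, 9, 3, 12, 38, 83, 116, 120, 103, 94, 92, 66]
250 [121, 88, 72, 105, 149, 108, 37, 18, 11, 9, 6, 6, 11, 12, 6, 6, 12, 6, 9, 9, 12, 6, 16, 9, 3, 12, 38, 87, 115, 132, 161, 171, 151, 171]
253 [190, 175, 133, 85, 62, 62, 52, 12, 6, 9, 14, 15, 3, 20, 11, 6, 6, 14, 12, 3, 9, 3, 12, 12, 6, 19, 44, 115, 163, 159, 171, 160, 162, 173]
256 [109, 90, 94, 83, 71, 55, 32, 22, 8, 9, 6, 9, 6, 6, 12, 6, 12, 3, 18, 6, 12, 6, 3, 3, 23, 48, 106, 159, 167, 157, 179, 183, 150, 162]
```

The side view shows the can hanging over the coil. Its midline at the lower end is u≈316.3, against the coil axis at 316.1, so I lower it in stages and watch the force.

{"fn": "apply_moves", "kwargs": {
  "slide": [
    [0, 0, 0.3],
    [0, 0, 0.4],
    [0, 0, 0.4],
    [0, 0, 0.4],
    [0, 0, 0.4],
    [0, 0, 0.4],
    [0, 0, 0.4],
    [0, 0, 0.4],
    [0, 0, 0.4],
    [0, 0, 0]
  ],
  "twist": [
    [0, 0, 0],
    [0, 0, 0],
    [0, 0, 0],
    [0, 0, 0],
    [0, 0, 0],
    [0, 0, 0],
    [0, 0, 0],
    [0, 0, 0],
    [0, 0, 0],
    [0, 0, 0]
  ]
}}

```text
t: 9.9
tcp_pos: [0.5301, 0.0731, 0.1151]
orientation: [[-0.001, 1.0, -0.001], [1.0, 0.001, 0.0], [0.0, -0.001, -1.0]]
contact_force: [0.2, -0.1, -0.5]
gripper_width: 0.045
grip_force: 30.0
```

{"fn": "apply_moves", "kwargs": {
  "slide": [
    [0, 0, 0.4],
    [0, 0, 0.4],
    [0, 0, 0.4],
    [0, 0, 0.4],
    [0, 0, 0.4],
    [0, 0, 0.4],
    [0, 0, 0.4],
    [0, 0, 0.2],
    [0, 0, 0],
    [0, 0, 0]
  ],
  "twist": [
    [0, 0, 0],
    [0, 0, 0],
    [0, 0, 0],
    [0, 0, 0],
    [0, 0, 0],
    [0, 0, 0],
    [0, 0, 0],
    [0, 0, 0],
    [0, 0, 0],
    [0, 0, 0]
  ]
}}

```text
t: 10.9
tcp_pos: [0.5305, 0.0731, 0.0858]
orientation: [[-0.001, 1.0, 0.0], [1.0, 0.001, -0.0], [-0.0, 0.0, -1.0]]
contact_force: [-0.1, -0.4, -0.5]
gripper_width: 0.0449
grip_force: 30.0
```

{"fn": "apply_moves", "kwargs": {
  "slide": [
    [0, 0, 0.15],
    [0, 0, 0.15],
    [0, 0, 0.15],
    [0, 0, 0.15],
    [0, 0, 0.15],
    [0, 0, 0.1],
    [0, 0, 0.1],
    [0, 0, 0.1],
    [0, 0, 0.1],
    [0, 0, 0]
  ],
  "twist": [
    [0, 0, 0],
    [0, 0, 0],
    [0, 0, 0],
    [0, 0, 0],
    [0, 0, 0],
    [0, 0, 0],
    [0, 0, 0],
    [0, 0, 0],
    [0, 0, 0],
    [0, 0, 0]
  ]
}}

```text
t: 11.9
tcp_pos: [0.5303, 0.0731, 0.0741]
orientation: [[-0.001, 1.0, -0.0], [1.0, 0.001, 0.0], [0.0, -0.0, -1.0]]
contact_force: [-0.1, -1.2, -0.6]
gripper_width: 0.0449
grip_force: 30.0
```

{"fn": "apply_moves", "kwargs": {
  "slide": [
    [0, 0, 0.05],
    [0, 0, 0.05],
    [0, 0, 0.05],
    [0, 0, 0.05],
    [0, 0, 0.05],
    [0, 0, 0.05],
    [0, 0, 0],
    [0, 0, 0],
    [0, 0, 0],
    [0, 0, 0]
  ],
  "twist": [
    [0, 0, 0],
    [0, 0, 0],
    [0, 0, 0],
    [0, 0, 0],
    [0, 0, 0],
    [0, 0, 0],
    [0, 0, 0],
    [0, 0, 0],
    [0, 0, 0],
    [0, 0, 0]
  ]
}}

```text
t: 12.9
tcp_pos: [0.5304, 0.0731, 0.0713]
orientation: [[-0.001, 1.0, 0.0], [1.0, 0.001, 0.0], [0.0, 0.0, -1.0]]
contact_force: [0.7, 0.2, -0.5]
gripper_width: 0.0445
grip_force: 30.0
```

{"fn": "apply_moves", "kwargs": {
  "slide": [
    [0, 0, 0.03],
    [0, 0, 0.03],
    [0, 0, 0.03],
    [0, 0, 0.03],
    [0, 0, 0],
    [0, 0, 0],
    [0, 0, 0],
    [0, 0, 0],
    [0, 0, 0],
    [0, 0, 0]
  ],
  "twist": [
    [0, 0, 0],
    [0, 0, 0],
    [0, 0, 0],
    [0, 0, 0],
    [0, 0, 0],
    [0, 0, 0],
    [0, 0, 0],
    [0, 0, 0],
    [0, 0, 0],
    [0, 0, 0]
  ]
}}

```text
t: 13.9
tcp_pos: [0.5305, 0.0731, 0.0709]
orientation: [[-0.001, 1.0, 0.0], [1.0, 0.001, -0.0], [-0.0, 0.0, -1.0]]
contact_force: [-4.6, 0.2, 8.6]
gripper_width: 0.0447
grip_force: 30.0
```

The can touched down at TCP height 0.0709, as predicted, so I let go.

{"fn": "apply_moves", "kwargs": {
  "slide": [
    [0, 0, 0],
    [0, 0, 0],
    [0, 0, 0],
    [0, 0, 0],
    [0, 0, 0],
    [0, 0, 0],
    [0, 0, 0],
    [0, 0, 0],
    [0, 0, 0],
    [0, 0, 0]
  ],
  "twist": [
    [0, 0, 0],
    [0, 0, 0],
    [0, 0, 0],
    [0, 0, 0],
    [0, 0, 0],
    [0, 0, 0],
    [0, 0, 0],
    [0, 0, 0],
    [0, 0, 0],
    [0, 0, 0]
  ],
  "hand": 1
}}

```text
t: 14.9
tcp_pos: [0.5304, 0.0731, 0.07]
orientation: [[-0.001, 1.0, 0.0], [1.0, 0.001, -0.0], [-0.0, 0.0, -1.0]]
contact_force: [0.7, 0.1, -0.3]
gripper_width: 0.0884
grip_force: 0.0
```

{"fn": "apply_moves", "kwargs": {
  "slide": [
    [0, 0, -0.6],
    [0, 0, -1.4],
    [0, 0, -1.4],
    [0, 0, -1.4],
    [0, 0, -1.4],
    [0, 0, -1.4],
    [0, 0, -1.4],
    [0, 0, -1.4],
    [0, 0, -1.4],
    [0, 0, -1.4]
  ],
  "twist": [
    [0, 0, 0],
    [0, 0, 0],
    [0, 0, 0],
    [0, 0, 0],
    [0, 0, 0],
    [0, 0, 0],
    [0, 0, 0],
    [0, 0, 0],
    [0, 0, 0],
    [0, 0, 0]
  ]
}}

```text
t: 15.9
tcp_pos: [0.5303, 0.0731, 0.2031]
orientation: [[-0.001, 1.0, 0.0], [1.0, 0.001, -0.0], [-0.0, 0.0, -1.0]]
contact_force: [0.1, -0.7, 0.8]
gripper_width: 0.0883
grip_force: 0.0
```

{"fn": "apply_moves", "kwargs": {
  "slide": [
    [-1.4, -0.2, 0],
    [-3.0, -0.4, 0],
    [-3.0, -0.5, 0],
    [-3.0, -0.5, 0],
    [-3.0, -0.5, 0],
    [-3.0, -0.5, 0],
    [-3.0, -0.5, 0],
    [-3.0, -0.4, 0],
    [-2.6, -0.3, 0],
    [-1.5, -0.1, 0]
  ],
  "twist": [
    [0, 0, 0],
    [0, 0, 0],
    [0, 0, 0],
    [0, 0, 0],
    [0, 0, 0],
    [0, 0, 0],
    [0, 0, 0],
    [0, 0, 0],
    [0, 0, 0],
    [0, 0, 0]
  ]
}}

```text
t: 16.9
tcp_pos: [0.4906, -0.1942, 0.2015]
orientation: [[0.001, 1.0, -0.001], [1.0, -0.001, 0.0], [0.0, -0.001, -1.0]]
contact_force: [0.2, -0.8, 0.2]
gripper_width: 0.0881
grip_force: 0.0
```

{"fn": "apply_moves", "kwargs": {
  "slide": [
    [0, 0, 0],
    [0, 0, 0],
    [0, 0, 0],
    [0, 0, 0],
    [0, 0, 0],
    [0, 0, 0],
    [0, 0, 0],
    [0, 0, 0],
    [0, 0, 0],
    [0, 0, 0]
  ],
  "twist": [
    [0, 0, 0.1],
    [0, 0, 0.1],
    [0, 0, 0.1],
    [0, 0, 0.113],
    [0, 0, 0],
    [0, 0, 0],
    [0, 0, 0],
    [0, 0, 0],
    [0, 0, 0],
    [0, 0, 0]
  ]
}}

```text
t: 17.9
tcp_pos: [0.4916, -0.1919, 0.202]
orientation: [[0.4, 0.916, -0.0], [0.916, -0.4, -0.0], [-0.0, 0.0, -1.0]]
contact_force: [-0.1, 0.5, 0.6]
gripper_width: 0.088
grip_force: 0.0
```

```bash
cat > m8.py <<'E'
from m2 import *
from m2 import ell
def fit(f,u,v,r,th,z):
    q=ell(f,u,v,r,th); P=plane(f,q,z); c,rad=circ(P)
    for _ in range(5):
        d=np.abs(np.hypot(*(P[:,:2]-c).T)-rad); k=d<max(.0012,np.percentile(d,60)); c,rad=circ(P[k])
    return c.round(4),rad.round(4)
for n,f in(('top',T),('side',S)):
    u,v=proj(f,[[.531,.0725,.113]])[0].round().astype(int)
    for th in(150,165): print(n,fit(f,u,v,14,th,.113))
    C=cloud(f); m=(np.hypot(C[...,0]-.531,C[...,1]-.0725)<.022)&(C[...,2]>.1)&(C[...,2]<.13); print('z',np.median(C[m][:,2]),m.sum())
b=cv2.cvtColor(S['color'],cv2.COLOR_RGB2BGR)[200:440,260:440]; a=cv2.cvtColor(T['color'],cv2.COLOR_RGB2BGR)[225:325,300:400]
o=np.zeros((600,800,3),np.uint8);o[:600,:450]=cv2.resize(b,(450,600),interpolation=2);o[:350,450:]=cv2.resize(a,(350,350),interpolation=2);cv2.imwrite('pics/c2.png',o)
E
python3 m8.py
```

```text
top (array([0.5314, 0.072 ]), np.float64(0.0224))
top (array([0.5313, 0.0721]), np.float64(0.0216))
z 0.11325434336638962 174
side (array([0.535 , 0.0761]), np.float64(0.0183))
side (array([0.5346, 0.0757]), np.float64(0.0178))
z 0.11237268232433462 44
```

View pics/c2.png

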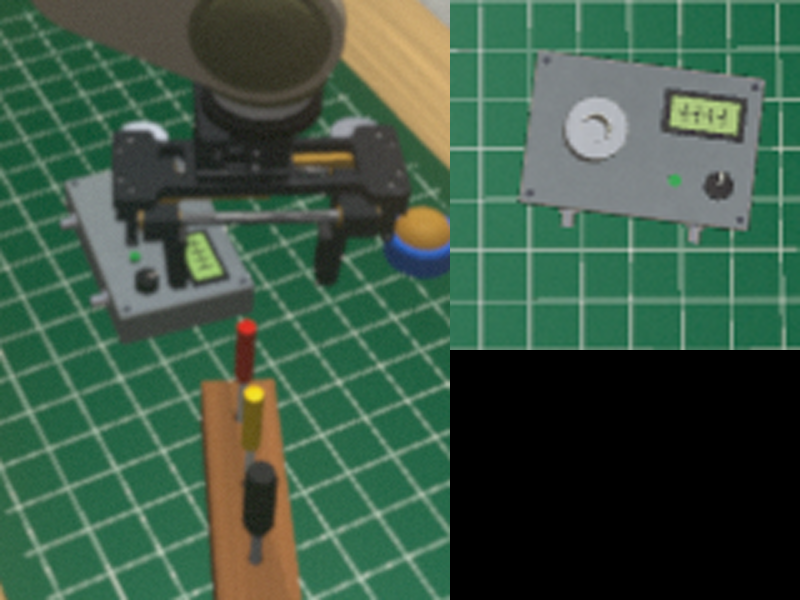

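The top view shows the can on its seat: ring centre (0.5314, 0.072), top at 0.113 m. In the side view the hand hangs over the red handle at crop pixel (246,350), so I descend on it.

{"fn": "apply_moves", "kwargs": {
  "slide": [
    [0, 0, 0.5],
    [0, 0, 1.1],
    [0, 0, 1.1],
    [0, 0, 1.1],
    [0, 0, 1.1],
    [0, 0, 1.1],
    [0, 0, 1.1],
    [0, 0, 1.1],
    [0, 0, 1.0],
    [0, 0, 0.4]
  ],
  "twist": [
    [0, 0, 0],
    [0, 0, 0],
    [0, 0, 0],
    [0, 0, 0],
    [0, 0, 0],
    [0, 0, 0],
    [0, 0, 0],
    [0, 0, 0],
    [0, 0, 0],
    [0, 0, 0]
  ]
}}

```text
t: 19.0
tcp_pos: [0.4912, -0.1918, 0.1048]
orientation: [[0.401, 0.916, -0.001], [0.916, -0.401, 0.001], [0.0, -0.001, -1.0]]
contact_force: [0.5, 0.4, -0.1]
gripper_width: 0.0881
grip_force: 0.0
```

{"fn": "apply_moves", "kwargs": {
  "slide": [
    [0, 0, 0],
    [0, 0, 0],
    [0, 0, 0],
    [0, 0, 0],
    [0, 0, 0],
    [0, 0, 0],
    [0, 0, 0],
    [0, 0, 0],
    [0, 0, 0],
    [0, 0, 0]
  ],
  "twist": [
    [0, 0, 0],
    [0, 0, 0],
    [0, 0, 0],
    [0, 0, 0],
    [0, 0, 0],
    [0, 0, 0],
    [0, 0, 0],
    [0, 0, 0],
    [0, 0, 0],
    [0, 0, 0]
  ],
  "hand": 0
}}

```text
t: 20.0
tcp_pos: [0.4916, -0.1919, 0.106]
orientation: [[0.401, 0.916, 0.0], [0.916, -0.401, -0.0], [-0.0, 0.0, -1.0]]
contact_force: [0.8, -1.1, 0.0]
gripper_width: 0.0132
grip_force: 30.0
```

{"fn": "apply_moves", "kwargs": {
  "slide": [
    [0, 0, -0.3],
    [0, 0, -1.0],
    [0, 0, -1.6],
    [0, 0, -1.6],
    [0, 0, -1.6],
    [0, 0, -1.6],
    [0, 0, -1.6],
    [0, 0, -1.6],
    [0, 0, -1.6],
    [0, 0, -1.0]
  ],
  "twist": [
    [0, 0, 0],
    [0, 0, 0],
    [0, 0, 0],
    [0, 0, 0],
    [0, 0, 0],
    [0, 0, 0],
    [0, 0, 0],
    [0, 0, 0],
    [0, 0, 0],
    [0, 0, 0]
  ]
}}

```text
t: 21.0
tcp_pos: [0.4917, -0.192, 0.2429]
orientation: [[0.401, 0.916, 0.002], [0.916, -0.401, -0.001], [-0.0, 0.002, -1.0]]
contact_force: [0.5, 0.5, -0.8]
gripper_width: 0.0132
grip_force: 30.0
```

{"fn": "apply_moves", "kwargs": {
  "slide": [
    [0, 0, 0],
    [0, 0, 0],
    [0, 0, 0],
    [0, 0, 0],
    [0, 0, 0],
    [0, 0, 0],
    [0, 0, 0],
    [0, 0, 0],
    [0, 0, 0],
    [0, 0, 0]
  ],
  "twist": [
    [0, 0, -0.1],
    [0, 0, -0.1],
    [0, 0, -0.1],
    [0, 0, -0.113],
    [0, 0, 0],
    [0, 0, 0],
    [0, 0, 0],
    [0, 0, 0],
    [0, 0, 0],
    [0, 0, 0]
  ]
}}

```text
t: 22.0
tcp_pos: [0.4915, -0.1919, 0.241]
orientation: [[-0.0, 1.0, -0.0], [1.0, 0.0, 0.0], [0.0, -0.0, -1.0]]
contact_force: [-0.3, -0.1, 0.3]
gripper_width: 0.0133
grip_force: 30.0
```

```bash
cat > m9.py <<'E'
from m2 import *
import sys
s=ctrl.observe();p=np.array(s['tcp_pos']);print(p.round(4),np.round(s['orientation'],4).tolist())
ft=[]
for n,f in(('top',T),('side',S)):
    uv=proj(f,[p+[0,0,-.12],p+[0,0,.05]]);print(n,uv.round(1).tolist())
u,v=proj(S,[p+[0,0,-.04]])[0].astype(int)
r=60
b=cv2.cvtColor(S['color'],cv2.COLOR_RGB2BGR)[v-r:v+r,u-r:u+r];u,v=proj(T,[p])[0].astype(int);a=cv2.cvtColor(T['color'],cv2.COLOR_RGB2BGR)[v-50:v+50,u-50:u+50]
o=np.zeros((600,800,3),np.uint8);o[:480,:480]=cv2.resize(b,(480,480),interpolation=2);o[:300,490:790]=cv2.resize(a,(300,300),interpolation=2);cv2.imwrite('pics/'+sys.argv[1],o)
E
python3 m9.py c3.png
```

```text
[ 0.4915 -0.1919  0.241 ] [[-0.0004, 1.0, -0.0], [1.0, 0.0004, -0.0], [-0.0, -0.0, -1.0]]
top [[444.7, 276.2], [464.9, 273.9]]
side [[357.9, 342.7], [361.9, 272.6]]
```

View pics/c3.png

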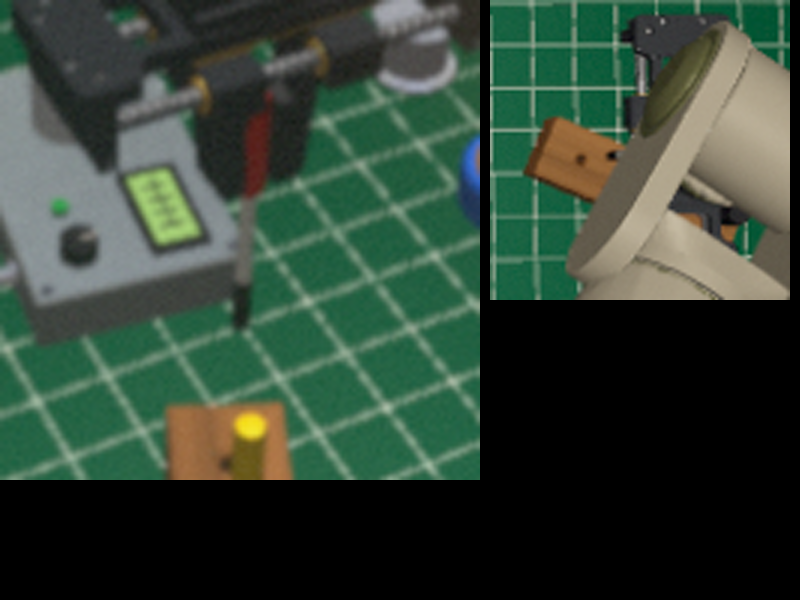

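The side view shows the wand in the hand with its tip at crop (240,325), leaning a little to the left. I measure the lean with rays and depth.

```bash
cat > lean.py <<'E'
from m2 import *
p=np.array(ctrl.observe()['tcp_pos'])
print(p.round(4))
h=cv2.cvtColor(S['color'],cv2.COLOR_RGB2HSV).astype(int);C=cloud(S)
# pixels nearer than background: within 25 mm of the vertical through the TCP, between tip and fingertips
m=(np.hypot(C[...,0]-p[0],C[...,1]-p[1])<.03)&(C[...,2]<p[2]-.004)&(C[...,2]>p[2]-.11)&(S['z_map']>0)
n,l,st,c=cv2.connectedComponentsWithStats(m.astype(np.uint8)); i=1+st[1:,4].argmax(); m=l==i
v,u=np.nonzero(m); print('n',len(u),'rows',v.min(),v.max(),'tip z',C[m][:,2].min())
mid=np.array([[u[v==r].mean(),r,(v==r).sum()] for r in np.unique(v)]); 
mid=mid[(mid[:,2]>=2)][1:-1]
# ray at each row mid -> intersect the vertical plane through TCP normal to view: gives lateral lean
o,d=ray(S,mid[:,:2]); look=-S['view'][2,:3]; nh=np.r_[look[:2],0]; nh/=np.linalg.norm(nh)
Q=o+d*(((p-o)@nh)/(d@nh))[:,None]; right=np.array([-nh[1],nh[0],0])*-1
lat=(Q-p)@right; k=np.polyfit(Q[:,2]-p[2],lat,1); print('lateral: dlat/dz',k.round(4),'resid',np.std(lat-np.polyval(k,Q[:,2]-p[2])).round(5),'right',right.round(3))
print('lat at tip (z-.093)',np.polyval(k,-.093).round(4))
P=C[m]; 
dep=(P-p)@nh; kd=np.polyfit(P[:,2]-p[2],dep,1); print('depth lean',kd.round(4),np.std(dep-np.polyval(kd,P[:,2]-p[2])).round(4),'at tip',np.polyval(kd,-.093).round(4),'(surface, add ~.003) look',nh.round(3))
E
python3 lean.py
```

```text
[ 0.4915 -0.1919  0.241 ]
n 149 rows 299 333 tip z 0.14722832257395568
lateral: dlat/dz [0.0035 0.0008] resid 0.00037 right [ 0.906 -0.422 -0.   ]
lat at tip (z-.093) 0.0004
depth lean [-0.0142 -0.0022] 0.0017 at tip -0.0009 (surface, add ~.003) look [0.422 0.906 0.   ]
```

{"fn": "apply_moves", "kwargs": {
  "slide": [
    [1.4, 0.2, 0],
    [2.8, 0.4, 0],
    [3.1, 0.5, 0],
    [3.1, 0.5, 0],
    [3.1, 0.5, 0],
    [3.1, 0.5, 0],
    [3.1, 0.5, 0],
    [3.0, 0.4, 0],
    [2.5, 0.3, 0],
    [1.2, 0.15, 0]
  ],
  "twist": [
    [0, 0, 0],
    [0, 0, 0],
    [0, 0, 0],
    [0, 0, 0],
    [0, 0, 0],
    [0, 0, 0],
    [0, 0, 0],
    [0, 0, 0],
    [0, 0, 0],
    [0, 0, 0]
  ]
}}

```text
t: 23.2
tcp_pos: [0.5306, 0.0746, 0.241]
orientation: [[-0.003, 1.0, -0.0], [1.0, 0.003, 0.0], [0.0, -0.0, -1.0]]
contact_force: [-0.2, 0.0, 0.9]
gripper_width: 0.013
grip_force: 30.0
```

{"fn": "apply_moves", "kwargs": {
  "slide": [
    [0, 0, 0],
    [0, 0, 0],
    [0, 0, 0],
    [0, 0, 0],
    [0, 0, 0],
    [0, 0, 0],
    [0, 0, 0],
    [0, 0, 0],
    [0, 0, 0],
    [0, 0, 0]
  ],
  "twist": [
    [0, 0, 0],
    [0, 0, 0],
    [0, 0, 0],
    [0, 0, 0],
    [0, 0, 0],
    [0, 0, 0],
    [0, 0, 0],
    [0, 0, 0],
    [0, 0, 0],
    [0, 0, 0]
  ]
}}

```text
t: 24.2
tcp_pos: [0.5309, 0.0721, 0.241]
orientation: [[-0.001, 1.0, 0.0], [1.0, 0.001, 0.0], [0.0, 0.0, -1.0]]
contact_force: [-1.1, -0.8, -0.7]
gripper_width: 0.0131
grip_force: 30.0
```

```bash
cat >> lean.py <<'E'
# can in side view: bright top ring, at z .113, and the wand's shadow-free lateral relation
u0,v0=proj(S,[[.531,.0725,.113]])[0].round().astype(int)
for th in(135,150,165):
    q=ell(S,u0,v0,14,th);R=plane(S,q,.113);(x,y),(a,b),_=cv2.fitEllipse((R[:,:2]*1e4).astype(np.float32));print('can',th,x/1e4,y/1e4,a/1e4,b/1e4,'lat rel TCP',((np.array([x/1e4,y/1e4,0])-p)@right).round(4))
E
python3 lean.py
```

```text
[0.5309 0.0721 0.241 ]
n 113 rows 210 243 tip z 0.14567661306719937
lateral: dlat/dz [-0.009   0.0003] resid 0.00028 right [ 0.906 -0.422 -0.   ]
lat at tip (z-.093) 0.0011
depth lean [-0.032  -0.0038] 0.002 at tip -0.0008 (surface, add ~.003) look [0.422 0.906 0.   ]
can 135 0.53096708984375 0.07231371459960938 0.046265078735351566 0.04717017822265625 lat rel TCP -0.0
can 150 0.53107900390625 0.07233125 0.0448385009765625 0.045052813720703126 lat rel TCP 0.0001
can 165 0.531174072265625 0.07240515747070313 0.042604849243164065 0.043585385131835935 lat rel TCP 0.0001
```

{"fn": "apply_moves", "kwargs": {
  "slide": [
    [0, 0, 0],
    [0, 0, 0],
    [0, 0, 0],
    [0, 0, 0],
    [0, 0, 0],
    [0, 0, 0],
    [0, 0, 0],
    [0, 0, 0],
    [0, 0, 0],
    [0, 0, 0]
  ],
  "twist": [
    [0, 0, 0.14],
    [0, 0, 0.14],
    [0, 0, 0.14],
    [0, 0, 0.14],
    [0, 0, 0.14],
    [0, 0, 0.14],
    [0, 0, 0.14],
    [0, 0, 0.14],
    [0, 0, 0.14],
    [0, 0, 0.14]
  ]
}}

```text
t: 25.3
tcp_pos: [0.5309, 0.0721, 0.241]
orientation: [[0.986, 0.165, -0.0], [0.165, -0.986, 0.0], [-0.0, -0.0, -1.0]]
contact_force: [-0.6, 0.2, -1.2]
gripper_width: 0.0133
grip_force: 30.0
```

{"fn": "apply_moves", "kwargs": {
  "slide": [
    [0, 0, 0],
    [0, 0, 0],
    [0, 0, 0],
    [0, 0, 0],
    [0, 0, 0],
    [0, 0, 0],
    [0, 0, 0],
    [0, 0, 0],
    [0, 0, 0],
    [0, 0, 0]
  ],
  "twist": [
    [0, 0, 0.1],
    [0, 0, 0.07],
    [0, 0, 0],
    [0, 0, 0],
    [0, 0, 0],
    [0, 0, 0],
    [0, 0, 0],
    [0, 0, 0],
    [0, 0, 0],
    [0, 0, 0]
  ]
}}

```text
t: 26.3
tcp_pos: [0.5309, 0.0721, 0.241]
orientation: [[1.0, 0.002, -0.0], [0.002, -1.0, 0.0], [-0.0, -0.0, -1.0]]
contact_force: [-0.4, -1.0, -0.4]
gripper_width: 0.0132
grip_force: 30.0
```

```bash
python3 lean.py; python3 m9.py c4.png
```

```text
[0.5309 0.0721 0.241 ]
n 104 rows 212 243 tip z 0.14748526916690663
lateral: dlat/dz [-0.0115  0.0001] resid 0.00028 right [ 0.906 -0.422 -0.   ]
lat at tip (z-.093) 0.0012
depth lean [ 0.0026 -0.0016] 0.0019 at tip -0.0019 (surface, add ~.003) look [0.422 0.906 0.   ]
can 135 0.531006005859375 0.0723076904296875 0.04609489440917969 0.04697475280761719 lat rel TCP 0.0
can 150 0.531124169921875 0.07232562866210937 0.044699807739257816 0.044820751953125 lat rel TCP 0.0001
can 165 0.531184619140625 0.0724019775390625 0.0423414794921875 0.043362103271484376 lat rel TCP 0.0001
[0.5309 0.0721 0.241 ] [[1.0, 0.0014, -0.0], [0.0014, -1.0, 0.0], [-0.0, -0.0, -1.0]]
top [[341.6, 260.9], [345.5, 256.3]]
side [[316.1, 252.3], [315.4, 186.4]]
```

View pics/c4.png

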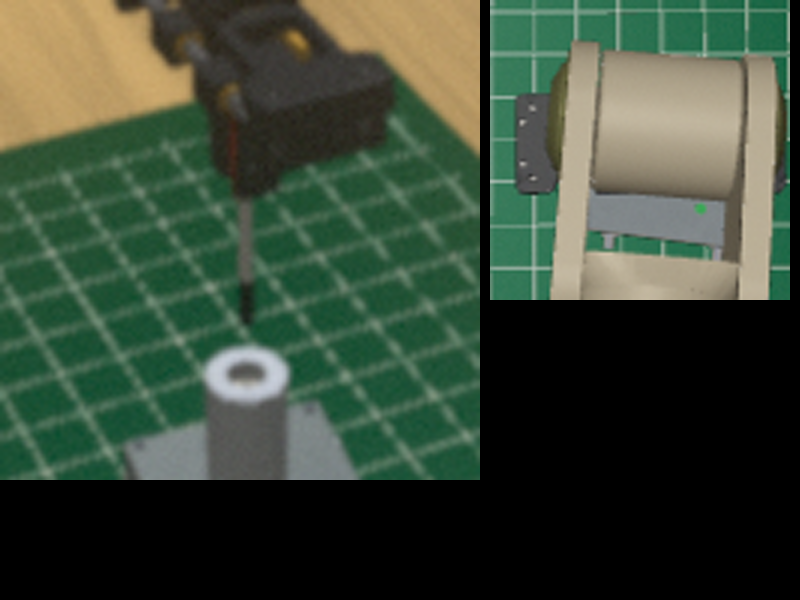

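In the side view the wand hangs upright, with its tip at crop (246,322) above the hole at (246,375). The lean is at most about 0.01 rad in both wrist angles. I lower it straight down by 9 cm.

{"fn": "apply_moves", "kwargs": {
  "slide": [
    [0, 0, 0.3],
    [0, 0, 0.5],
    [0, 0, 0.5],
    [0, 0, 0.5],
    [0, 0, 0.5],
    [0, 0, 0.5],
    [0, 0, 0.5],
    [0, 0, 0.4],
    [0, 0, 0.3],
    [0, 0, 0]
  ],
  "twist": [
    [0, 0, 0],
    [0, 0, 0],
    [0, 0, 0],
    [0, 0, 0],
    [0, 0, 0],
    [0, 0, 0],
    [0, 0, 0],
    [0, 0, 0],
    [0, 0, 0],
    [0, 0, 0]
  ]
}}

```text
t: 27.5
tcp_pos: [0.5308, 0.0721, 0.2007]
orientation: [[1.0, 0.001, -0.001], [0.001, -1.0, 0.0], [-0.001, -0.0, -1.0]]
contact_force: [1.0, -0.4, -0.1]
gripper_width: 0.0132
grip_force: 30.0
```

```bash
python3 m9.py c5.png; python3 lean.py
```

```text
[0.531  0.0721 0.2011] [[1.0, 0.0014, 0.0003], [0.0014, -1.0, -0.0], [0.0003, 0.0, -1.0]]
top [[340.9, 261.8], [344.5, 257.5]]
side [[316.3, 266.1], [315.6, 203.0]]
[0.531  0.0721 0.2012]
n 430 rows 228 269 tip z 0.09159301172187773
lateral: dlat/dz [0.0073 0.0011] resid 0.00064 right [ 0.906 -0.422 -0.   ]
lat at tip (z-.093) 0.0004
depth lean [0.1199 0.0044] 0.0117 at tip -0.0068 (surface, add ~.003) look [0.422 0.906 0.   ]
can 135 0.5306203125 0.07157244262695313 0.044360653686523435 0.04531890563964844 lat rel TCP -0.0001
can 150 0.53084169921875 0.07177169799804688 0.04228614501953125 0.04337953186035156 lat rel TCP 0.0
can 165 0.5310333984375 0.07203244018554687 0.039960302734375 0.041525439453125 lat rel TCP 0.0001
```

View pics/c5.png

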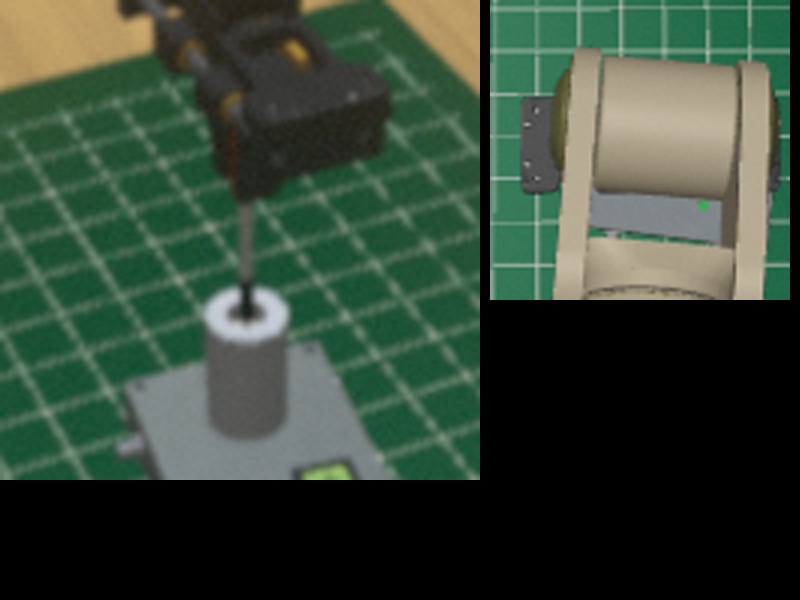

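The wand is entering the hole centred, at crop (246,315). I go down the last 5 cm.

{"fn": "apply_moves", "kwargs": {
  "slide": [
    [0, 0, 0.2],
    [0, 0, 0.3],
    [0, 0, 0.4],
    [0, 0, 0.4],
    [0, 0, 0.4],
    [0, 0, 0.4],
    [0, 0, 0.4],
    [0, 0, 0.3],
    [0, 0, 0.2],
    [0, 0, 0]
  ],
  "twist": [
    [0, 0, 0],
    [0, 0, 0],
    [0, 0, 0],
    [0, 0, 0],
    [0, 0, 0],
    [0, 0, 0],
    [0, 0, 0],
    [0, 0, 0],
    [0, 0, 0],
    [0, 0, 0]
  ]
}}

```text
t: 28.7
tcp_pos: [0.5308, 0.0721, 0.1708]
orientation: [[1.0, 0.001, -0.0], [0.001, -1.0, -0.0], [-0.0, -0.0, -1.0]]
contact_force: [0.3, 0.6, -0.3]
gripper_width: 0.0131
grip_force: 30.0
```

{"fn": "apply_moves", "kwargs": {
  "slide": [
    [0, 0, 0.3],
    [0, 0, 0.4],
    [0, 0, 0.4],
    [0, 0, 0.4],
    [0, 0, 0.3],
    [0, 0, 0.2],
    [0, 0, 0],
    [0, 0, 0],
    [0, 0, 0],
    [0, 0, 0]
  ],
  "twist": [
    [0, 0, 0],
    [0, 0, 0],
    [0, 0, 0],
    [0, 0, 0],
    [0, 0, 0],
    [0, 0, 0],
    [0, 0, 0],
    [0, 0, 0],
    [0, 0, 0],
    [0, 0, 0]
  ]
}}

```text
t: 29.7
tcp_pos: [0.531, 0.0721, 0.1512]
orientation: [[1.0, 0.001, 0.0], [0.001, -1.0, -0.0], [0.0, 0.0, -1.0]]
contact_force: [-0.3, -0.8, 0.1]
gripper_width: 0.0131
grip_force: 30.0
```

```bash
python3 m9.py c6.png; python3 lean.py | grep can
```

```text
[0.5309 0.0721 0.1511] [[1.0, 0.0014, 0.0002], [0.0014, -1.0, -0.0], [0.0002, 0.0, -1.0]]
top [[340.0, 262.9], [343.3, 258.9]]
side [[316.4, 282.6], [315.8, 222.8]]
can 135 0.530749609375 0.07157422485351563 0.04433280944824219 0.04538099670410156 lat rel TCP 0.0001
can 150 0.53092861328125 0.07174239501953125 0.042295272827148435 0.04348162841796875 lat rel TCP 0.0002
can 165 0.531072021484375 0.07203505249023437 0.03989783630371094 0.04174013366699219 lat rel TCP 0.0002
```

View pics/c6.png

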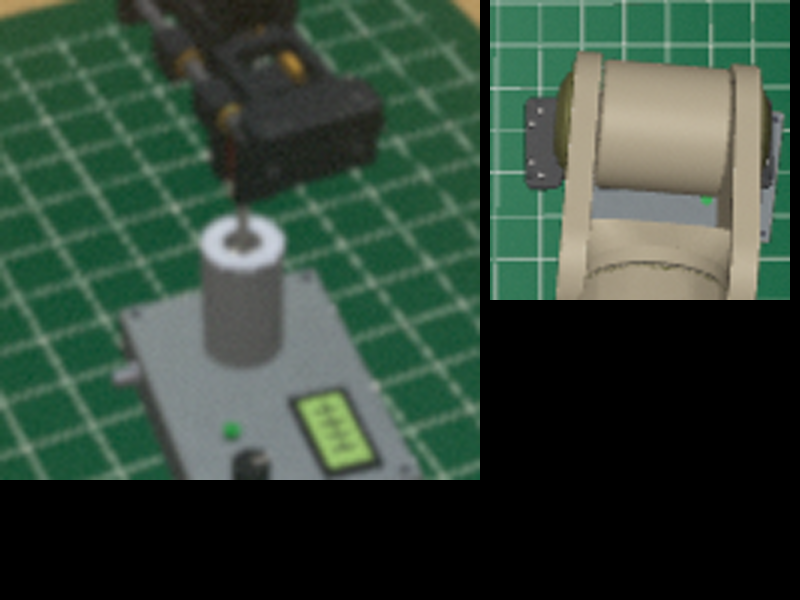

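The shaft stands centred in the hole at crop (242,240), the can is unmoved, and the tip is about 20 mm above the coil origin. I hand the job in.

```bash
python3 -c "
from plant import ctrl
print(ctrl.close_job())"
```

```text
the job is handed in; nothing more can be done
None
```

The job is handed in, with no verdict returned: by my last readings the can sits seated and released over the coil, and the ferrite wand is held upright and centred in it, tip about 20 mm above the coil origin.

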